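# Weigh the tube carrier on the spring hook scale

## Robot

A 6-joint arm with a two-finger parallel gripper is mounted at the origin on the work surface. World frame = base frame: x ahead of the robot, y to its left, z up, the work surface at z = 0. Lengths are in m, angles in rad, forces in N, time in s.
With the tool pointing down it reaches from about 0.325 to 0.875 m from the base axis. Payload 4.4 kg.
Tool frame: the origin (TCP) lies on the centre line of the jaws, within the pads' length; the fingertips stand 17 mm ahead of it and the grasp point (between the pads) lies 2 mm behind it; z points along the fingers, y is the line along which they close (so a half turn about z gives the same grasp; the last joint's range is limited). The gripper opens to 85 mm and grips with 20 to 120 N. Pads are 22 mm wide; open, the fingers measure 114 mm over their backs; the gripper's body (76 mm by 85 mm) begins 54 mm behind the grasp point. The pads swing forward as they close: fully open they stand 13 mm farther back than shut.
Start: joints at [-1.486, 0.207, 1.542, -0, 1.393, -0.15], TCP at [0.134, -0.559, 0.248] pointing down, gripper open.
Joint ranges: [-2.73, 2.73], [-0.86, 2.22], [0.23, 2.46], [-1.11, 4.25], [0.08, 2.63], [-2.82, 2.82]. Speed limits (rad/s): [2.79, 2.79, 3.14, 3.14, 3.14, 3.14].

## Interface

Orientations are given as a 3x3 rotation matrix whose columns are the frame's x, y, z axes.
In Python, from workcell import observe, grab_frame, calibration, close_job gives the robot as it stands.
- The arm moves only by the shell command python3 -m creep 'ROWS' [FORCE]. ROWS is a JSON object of lists of equal length, an entry for each row: "linear": the shift along the world's x, y, z in m, a list of three; "dr": the turn, a rotation vector about the world's x, y, z in rad, a list of three; "jaw": the opening, from -1 (shut) to 1 (fully open). In form: {"linear": [[x, y, z], ...], "dr": [[ax, ay, az], ...], "jaw": [jaw, ...]}. A call has 1 to 8 rows; each row shifts and turns the commanded pose from where the row before left it; what a row does not reach is not made up. A row lasts 1/10 s, in which the tool goes at most 50 mm and 8.59 degrees, less where a joint would pass 70% of its speed; a pose out of reach is approached as far as the arm can. A call is refused whole if a number of a shift passes 0.05 or a number of a turn 0.15, either way. A call with a gripper value outside its range is refused whole. The fingers move at their own pace and stop on an object; FORCE is the grip in N (left out, the last holds). Time passes only in rows, so rows that do not move let the fingers close. It gives the time, the measured TCP pose, the force, the opening and the grip force at its end, in the units of the state.
- observe(): the state, without advancing time (a new reading comes with each control period).
- grab_frame(name): name is "scene" or "side" or "wrist"; returns (picture, depth): 384x512x3 uint8, red, green, blue; 384x512 float32, m along the optical axis (not along the pixel's ray), 0 where there is no reading.
- calibration(name): a dict with "fx", "fy", "cx", "cy" (pixels), "dist_coeffs" ([k1, k2, p1, p2, k3] as OpenCV has them; the pictures are not rectified), "world_to_cam" (4x4, takes a point from world to camera coordinates); the wrist camera has in their place "T_tool_cam" (4x4, takes a point from camera to tool coordinates, whose origin is the TCP and whose axes are the flange's). Camera axes: x right, y up, looking along -z (the intrinsics and any distortion apply to the point x, -y, -z); pixel columns grow to the right and rows downward; lengths in m; the calibration is good to about 2 mm. A picture is of the moment at which its call begins: read the wrist's pose just before it. calibration takes no time and is no camera call.
- close_job(): hands the job in; it is judged then, once.
The state is a dict: "time_s": time; "joint_pos": joint angles; "dq": joint speeds; "tau": joint torques, N m; "tcp_pos": TCP position; "eef_rot": TCP orientation; "ft_force": force on the tool from outside, world axes, zero at the start; "torque": the same for the moment, N m; "gripper_width": opening from 0.0 (shut) to 1.0 (fully open); "gripper_force": force on a finger pad.
Only numpy, scipy, OpenCV 4.12 (cv2) and the standard library are available. Lean on these libraries where they do the work, as an engineer would, in place of code of your own. Each camera call takes 0.05 s, during which the arm holds its last target. There are 200 camera calls.

## Task

Weigh the steel tube carrier that has the blue handle: lift it by its handle bar and hang it by the middle of the bar in the crook of the spring hook on the scale stand, so that it hangs free, level and still. It is not known how heavy the carrier is, and the scale must not be shocked: lower slowly, let go only once the spring carries just the carrier's whole weight, and never let the hook jump up or down. Keep the carrier upright all the way, and leave everything else on the bench where it stands.

Things in the scene. Friction and masses are not known exactly. Their poses are not given: they have to be found in the camera images.
- blue_carrier: The carrier to weigh: steel tray, 80 mm (its x) by 128 mm (y), 45 mm high, with eight blue-capped tubes (tops 76 mm above the base), end straps 20 mm wide at y = +-66 mm and a blue handle bar along y above. Same after a half turn. Centre of mass under the bar's middle; mass unknown, 0.2 to 0.75 kg. Origin: centre of the underside, z up.
- blue_handle (a point): The middle of the carrier's straight round handle bar, on its centre line, 140 mm above the carrier's underside. The bar is 9 mm in diameter, runs along the carrier's y axis, and 128 mm of it is free between the straps. Axes as the carrier's.
- scale_stand: The fixed scale stand. Origin: on the table straight below the hook's crook; nothing stands between. Its x axis points from the crook to the column: 16 mm thick, 34 mm wide, 306 mm high, face 120 mm behind the crook, on a foot 85 by 90 mm, 14 mm high (88 to 172 mm behind the crook), with a white marked plate beside it.
- crook (a point): Where a hung bar's centre rests; 250 mm up when unloaded, moves with the hook. Stand's axes. The hook is an 8 mm wire bent to a V along x, open upwards (underside 16 mm below this point): red ball tip 22 mm off in -x, its top 16 mm above; from 22 mm in +x the wire runs level to the column, its top 14 mm above. It must pass under the bar, above the tubes.
- hook (a joint): How far the spring hook has been pulled straight down its column, m: 0 unloaded, to 0.10 at its lower stop. Spring about 90 N/m: it starts to give at 0.3 N, and a hung load of W newtons settles at about (W - 0.3)/90 m, lightly damped. The scale is shocked if the hook ever moves faster than about 90 mm/s, up or down.
- orange_carrier: Bystander: a second tube carrier of just the same make and size, with orange handle and caps. Origin: centre of the underside.
- well_plates: Bystander: two stacked clear well plates, 89 by 131 mm, 33 mm high. Origin: centre of the underside.
- culture_dish: Bystander: round dish, 88 mm in diameter, 18 mm high, red content. Origin: centre of the underside.
- tip_box: Bystander: blue tip box with clear lid, 85 by 120 mm, 75 mm high. Origin: centre of the underside.
- reagent_jar: Bystander: amber jar, 60 mm in diameter, 80 mm high, white cap. Origin: centre of the underside.
There are look-alikes about, which are no part of the job. What is shaped like the blue_carrier but purple is not meant.

How it is judged:
On the way:
1. The blue carrier is lifted off the table in the fingers (height (world z) of blue_carrier above 0.03 m and contact force between the fingers and blue_carrier above 1 N), for 0.2 s.
At the end, for the whole second after the job is handed in: The blue carrier hangs free with the middle of its bar in the hook's crook (within 22 mm), its weight on the spring (hook down more than 12 mm, more than 1.2 N on it), its underside more than 20 mm above the table, level within 0.2 rad, and still (under 0.06 m/s and 0.6 rad/s) (distance between blue_handle and crook below 0.022 m and contact force between blue_carrier and scale_stand above 1.2 N and value of joint hook above 0.012 m and height (world z) of blue_carrier above 0.02 m and angle between blue_carrier's own z axis and vertical below 0.2 rad and linear speed of blue_carrier below 0.06 m/s and angular speed of blue_carrier below 0.6 rad/s); the robot touches nothing.
It fails at once if The hook jumps: it moves up or down faster than 0.09 m/s (velocity of joint hook above 0.09 m/s or velocity of joint hook below -0.09 m/s).
It fails at once if The blue carrier is tipped by more than 0.6 rad (angle between blue_carrier's own z axis and vertical above 0.6 rad).
It fails at once if A bystander (the orange carrier, plates, dish, tip box or jar) is moved by more than 30 mm (distance of any of orange_carrier, well_plates, culture_dish, tip_box, reagent_jar from where it was at the start of the episode above 0.03 m).
It also fails if it takes over 61 s, if anything falls off the work surface, if the arm or the gripper's body presses on something with over 40 N, if the wrist force passes 120 N, or if a joint passes its speed limit or range.

## Working session

There is one attempt and no reset: what is moved stays moved. The work goes in short steps, Python scripts to look and compute and a shell command to move; the robot and the scene stay as the last step left them, time stands still between calls to the robot, and variables do not carry over. Pictures are saved under pics/ and viewed, at most 10 in all, crops included, and the job is handed in when it is done.

```bash
mkdir -p pics
cat > h.py <<'E'
import numpy as np, cv2
from workcell import observe, grab_frame, calibration
def snap(n,f):
    s=observe(); im,d=grab_frame(n); cv2.imwrite(f'pics/{f}.png',im[:,:,::-1]); np.savez(f'pics/{f}.npz',im=im,d=d,p=s['tcp_pos'],R=s['eef_rot'],n=n); return im,d
def load(f):
    z=np.load(f'pics/{f}.npz'); n=str(z['n']); c=calibration(n)
    if 'T_tool_cam' in c:
        T=np.eye(4);T[:3,:3]=z['R'];T[:3,3]=z['p'];T=T@np.array(c['T_tool_cam'])
    else: T=np.linalg.inv(np.array(c['world_to_cam']))
    K=np.array([[c['fx'],0,c['cx']],[0,c['fy'],c['cy']],[0,0,1]]);return z,T,K,np.array(c['dist_coeffs'],float)
def ray(f,u,v):
    z,T,K,D=load(f); q=cv2.undistortPoints(np.array([[[u,v]]],float),K,D)[0,0]
    return T[:3,3],T[:3,:3]@np.array([q[0],-q[1],-1.]),z['d'][int(v),int(u)]
def pt(f,u,v):
    o,d,t=ray(f,u,v); return o+d*t
def tri(*obs):
    A=np.zeros((3,3));b=np.zeros(3)
    for o in obs:
        p,d,_=ray(*o);d=d/np.linalg.norm(d);M=np.eye(3)-np.outer(d,d);A+=M;b+=M@p
    x=np.linalg.solve(A,b); return x,[np.linalg.norm(np.cross(x-ray(*o)[0],ray(*o)[1]/np.linalg.norm(ray(*o)[1]))) for o in obs]
def cloud(f):
    z,T,K,D=load(f);h,w=z['d'].shape;u,v=np.meshgrid(np.arange(w),np.arange(h))
    q=cv2.undistortPoints(np.stack([u,v],-1).reshape(-1,1,2).astype(float),K,D)[:,0]
    P=(np.c_[q[:,0],-q[:,1],-np.ones(len(q))]*z['d'].reshape(-1,1))@T[:3,:3].T+T[:3,3]
    return P.reshape(h,w,3),z['im'],z['d']
E
python3 - <<'E'
from h import *
a=snap('scene','sc')[0];b=snap('side','si')[0];s=observe()
print(s['time_s'],s['eef_rot'],s['ft_force'])
for n in('scene','side'):
    print(np.linalg.inv(np.array(calibration(n)['world_to_cam'])).round(2))
print(calibration('wrist'))
cv2.imwrite('pics/both.png',cv2.resize(np.hstack([a,b])[:,:,::-1],(800,300),interpolation=cv2.INTER_AREA))
E
```

```text
0.1 [[ 9.72569539e-01  2.32612252e-01 -1.76101476e-04]
 [ 2.32612116e-01 -9.72567416e-01  2.05536027e-03]
 [ 3.06831424e-04 -2.03994413e-03 -9.99997872e-01]] [ 0.13367353  0.21779253 -0.70058559]
[[-0.89 -0.38  0.23  0.87]
 [ 0.45 -0.77  0.46  0.58]
 [ 0.01  0.51  0.86  1.29]
 [ 0.    0.    0.    1.  ]]
[[-0.95  0.21 -0.25  0.2 ]
 [-0.33 -0.63  0.71  0.96]
 [-0.01  0.75  0.66  1.06]
 [ 0.    0.    0.    1.  ]]
{'fx': 307.5880192565461, 'fy': 307.5880192565461, 'cx': 252.6102588054048, 'cy': 187.4029815985614, 'dist_coeffs': array([-0.07378514,  0.        ,  0.        ,  0.        ,  0.        ]), 'T_tool_cam': array([[ 5.78514368e-05,  9.53972103e-01,  2.99895355e-01,
         7.58201851e-02],
       [ 9.99999564e-01, -3.34683864e-04,  8.71729598e-04,
        -7.50066885e-04],
       [ 9.31975854e-04,  2.99895174e-01, -9.53971706e-01,
        -1.26144819e-01],
       [ 0.00000000e+00,  0.00000000e+00,  0.00000000e+00,
         1.00000000e+00]])}
```

View pics/sc.png

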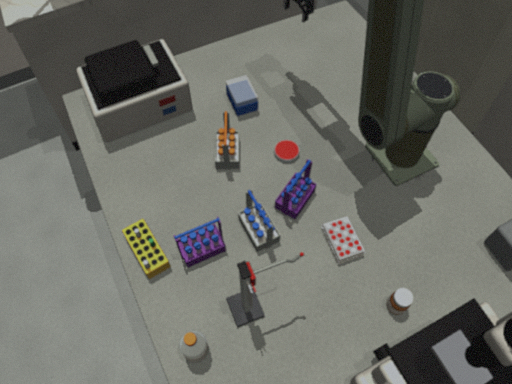

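View pics/si.png

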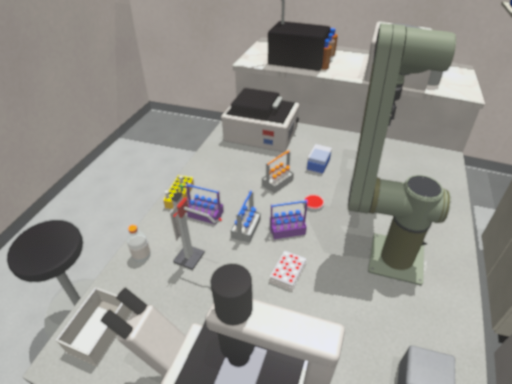

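Candidates in the scene view: a steel tray with a blue handle (259,222), purple trays at (201,242) and (296,192), and a steel tray with an orange handle (228,145). I choose (259,222), the only steel and blue one. In the side view it is at (246,217). The stand's column is at (247,290), and the hook's red tip is at (302,255).

Run:
```python
from h import *
a=cv2.imread('pics/sc.png')[180:330,220:320];b=cv2.imread('pics/si.png')[180:280,160:260]
a=cv2.resize(a,(400,600),interpolation=cv2.INTER_CUBIC);b=cv2.resize(b,(400,400),interpolation=cv2.INTER_CUBIC)
c=np.zeros((600,800,3),np.uint8);c[:,:400]=a;c[:400,400:]=b
cv2.imwrite('pics/crop1.png',c)
P,im,d=cloud('sc')
for n,(u,v) in dict(steel=(259,222),tip=(302,255),foot=(245,308),jar=(401,298),plates=(343,240),purp1=(201,242),purp2=(296,192),oran=(228,145),dish=(287,151)).items(): print(n,P[v,u].round(3))
```

```text
steel [0.569 0.022 0.033]
tip [0.571 0.25  0.261]
foot [0.728 0.25  0.053]
jar [0.34  0.428 0.086]
plates [0.372 0.193 0.039]
purp1 [0.757 0.007 0.039]
purp2 [ 0.418 -0.016  0.042]
oran [ 0.56  -0.214  0.139]
dish [ 0.358 -0.182  0.022]
```

View pics/crop1.png

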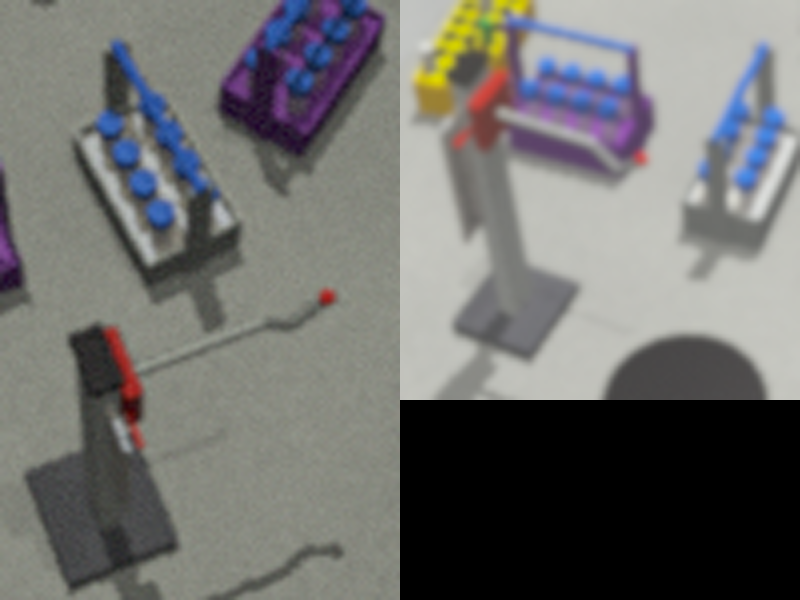

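The crop confirms it: a grey steel tray with a blue bar running from (249.5,191) to (272,227) in the scene, and (251,192) to (239,215) in the side view. The hook's ball is at (301.8,254.3) in the scene and (220,219.5) in the side view, and its wire runs to the column.

Run:
```python
from h import *
S=lambda x,y:('sc',220+x/4-.4,180+y/4-.4); I=lambda x,y:('si',160+(x-400)/4-.4,180+y/4-.4)
A=tri(S(118,46),I(763,49));B=tri(S(206,187),I(717,141));print(A,B,(A[0]+B[0])/2)
print('cooked dist',np.linalg.norm(A[0]-B[0]), np.degrees(np.arctan2(*(A[0]-B[0])[1::-1])))
print('ball',tri(S(327,297),I(640,158)))
print('wirebend',tri(S(272,324),I(592,140)))
print('wirecol',tri(S(138,373),I(502,113)))
def pl(o,z):
    p,d,_=ray(*o);return (p+d*(z-p[2])/d[2]).round(4)
for q in [(28,475),(72,587),(177,545),(130,440)]:print('foot',pl(S(*q),.014))
for q in [(454,326),(530,358),(580,287),(505,265)]:print('footside',pl(I(*q),.014))
```

```text
(array([ 0.57663741, -0.03136232,  0.13957679]), [np.float64(0.002826812715324693), np.float64(0.0028268127153248147)]) (array([0.57268355, 0.09984922, 0.14130066]), [np.float64(0.0028041968902684576), np.float64(0.0028041968902685487)]) [0.57466048 0.03424345 0.14043873]
cooked dist 0.13128242195984324 -88.27399873921651
ball (array([0.57284389, 0.24905336, 0.26322703]), [np.float64(0.002363346573447612), np.float64(0.002363346573447821)])
wirebend (array([0.61227411, 0.25088801, 0.27071803]), [np.float64(0.0013048100853784448), np.float64(0.0013048100853784528)])
wirecol (array([0.69629993, 0.24013733, 0.26361796]), [np.float64(0.001159095200600863), np.float64(0.0011590952006009269)])
foot [0.7588 0.1907 0.014 ]
foot [0.7653 0.2773 0.014 ]
foot [0.6863 0.2836 0.014 ]
foot [0.6816 0.2    0.014 ]
footside [0.7642 0.281  0.014 ]
footside [0.6834 0.2903 0.014 ]
footside [0.6757 0.2025 0.014 ]
footside [0.7533 0.2015 0.014 ]
```

Bar middle is about (0.575, 0.034, 0.140), running nearly along world y. Crook is about (0.595, 0.248, 0.25), with the stand's x yawed about -4°. Plan: grip the bar about 27 mm off its middle on the -y side, so the fingers clear the hook. First I go above it and check with the wrist camera.

```bash
python3 -m creep '{"linear":[[0.02,0.03,0.005],[0.0276,0.035,0.002],[0.0276,0.035,0.002],[0.0276,0.035,0.002],[0.0276,0.035,0.002],[0.0276,0.035,0.002],[0.0276,0.035,0.002],[0.0276,0.035,0.002]],"dr":[[0,0,0.085],[0,0,0.085],[0,0,0.085],[0,0,0.085],[0,0,0.085],[0,0,0.085],[0,0,0.085],[0,0,0.085]],"jaw":[1,1,1,1,1,1,1,1]}' && python3 -m creep '{"linear":[[0.0276,0.035,0.002],[0.0276,0.035,0.002],[0.0276,0.035,0.002],[0.0276,0.035,0.002],[0.0276,0.035,0.002],[0.0276,0.035,0.002],[0.0276,0.035,0.002],[0.02,0.03,0.002]],"dr":[[0,0,0.085],[0,0,0.085],[0,0,0.085],[0,0,0.085],[0,0,0.085],[0,0,0.085],[0,0,0.085],[0,0,0.085]],"jaw":[1,1,1,1,1,1,1,1]}' && python3 -m creep '{"linear":[[0.013,0.01,0],[0,0,0]],"dr":[[0,0,0],[0,0,0]],"jaw":[1,1]}'
python3 - <<'E'
from h import *
a=snap('wrist','w1')[0]; s=observe();print(s['tcp_pos'],s['eef_rot'],s['ft_force'])
cv2.imwrite('pics/w1b.png',cv2.resize(a[:,:,::-1],(800,600),interpolation=cv2.INTER_CUBIC))
E
```

```text
time_s: 0.9
tcp_pos: [0.3475, -0.2824, 0.267]
eef_rot: [[0.608, 0.794, -0.0], [0.794, -0.608, 0.0], [0.0, -0.0, -1.0]]
ft_force: [2.1, 0.1, 0.2]
gripper_width: 1.003
gripper_force: 0.0
time_s: 1.7
tcp_pos: [0.5611, -0.0071, 0.2827]
eef_rot: [[-0.029, 1.0, -0.001], [1.0, 0.029, 0.0], [0.0, -0.001, -1.0]]
ft_force: [0.4, 0.2, 0.6]
gripper_width: 1.001
gripper_force: 0.0
time_s: 1.9
tcp_pos: [0.5739, 0.0026, 0.2825]
eef_rot: [[-0.027, 1.0, -0.001], [1.0, 0.027, 0.0], [0.0, -0.001, -1.0]]
ft_force: [0.6, -0.0, -0.9]
gripper_width: 1.003
gripper_force: 0.0
[0.57303491 0.00148467 0.28241727] [[-2.57755168e-02  9.99666121e-01 -1.80807135e-03]
 [ 9.99667751e-01  2.57752838e-02 -1.52053206e-04]
 [-1.05398886e-04 -1.81138987e-03 -9.99998354e-01]] [-0.98125768  0.07048276 -0.38397509]
```

View pics/w1b.png

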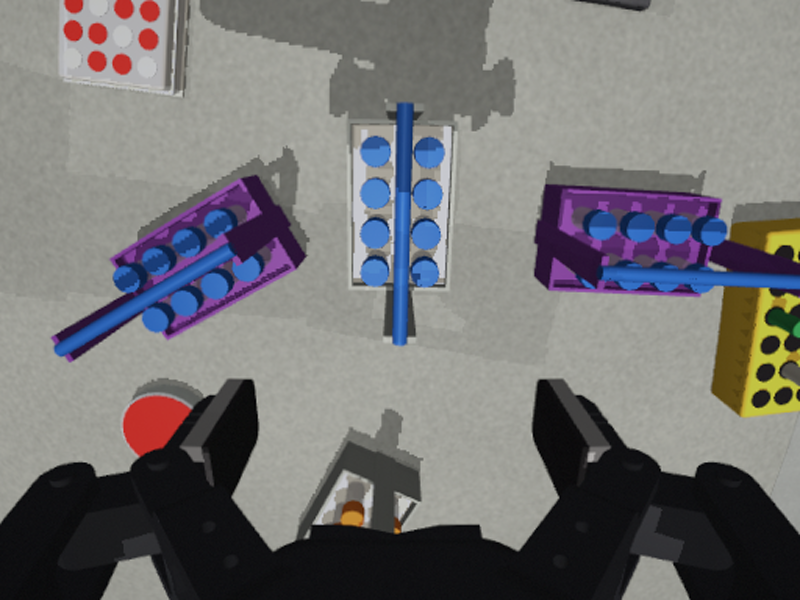

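The wrist view shows the target bar from (405,104) to (400,344) in the enlarged picture, well centred between the fingers. The purple carriers sit clear to the left and right.

Run:
```python
from h import *
S=lambda x,y:('sc',220+x/4-.4,180+y/4-.4); I=lambda x,y:('si',160+(x-400)/4-.4,180+y/4-.4)
W=lambda x,y:('w1',x*.64-.2,y*.64-.2)
A=tri(W(405,104),S(206,187),I(717,141));B=tri(W(400,344),S(118,46),I(763,49));print(A,B,(A[0]+B[0])/2)
for q in [(405,104),(400,344),(403,150),(401,300)]:
    p,d,t=ray(*W(*q)); print((p+d*(.14-p[2])/d[2]).round(4), (p+d*t).round(4))
```

```text
(array([0.57360436, 0.10001666, 0.14155733]), [np.float64(0.0017366232291285246), np.float64(0.0033769703043010427), np.float64(0.002438896402524871)]) (array([ 0.57681409, -0.03472061,  0.13736203]), [np.float64(0.0026570272002190923), np.float64(0.0025622483795363455), np.float64(0.003908693258372849)]) [0.57520922 0.03264803 0.13945968]
[0.5754 0.1003 0.14  ] [0.5753 0.0998 0.146 ]
[ 0.5769 -0.0365  0.14  ] [ 0.5767 -0.0342  0.1453]
[0.575  0.0767 0.14  ] [0.575  0.0767 0.1449]
[ 0.5766 -0.0084  0.14  ] [ 0.5765 -0.007   0.1443]
```

```bash
python3 -m creep '{"linear":[[0.003,0.0035,-0.025],[0,0,-0.035],[0,0,-0.035],[0,0,-0.03],[0,0,-0.015],[0,0,-0.0045],[0,0,0],[0,0,0]],"dr":[[0,0,0],[0,0,0],[0,0,0],[0,0,0],[0,0,0],[0,0,0],[0,0,0],[0,0,0]],"jaw":[1,1,1,1,1,1,1,1]}'
```

```text
time_s: 2.75
tcp_pos: [0.5775, 0.0038, 0.1407]
eef_rot: [[-0.024, 1.0, 0.003], [1.0, 0.024, -0.001], [-0.001, 0.003, -1.0]]
ft_force: [-0.4, 0.2, -0.1]
gripper_width: 0.999
gripper_force: 0.0
```

```bash
python3 -m creep '{"linear":[[-0.001,0.001,-0.0025],[0,0,0],[0,0,0],[0,0,0],[0,0,0],[0,0,0],[0,0,0],[0,0,0]],"dr":[[0,0,0],[0,0,0],[0,0,0],[0,0,0],[0,0,0],[0,0,0],[0,0,0],[0,0,0]],"jaw":[0.5,0,-0.5,-1,-1,-1,-1,-1]}' 90; python3 -m creep '{"linear":[[0,0,0],[0,0,0]],"dr":[[0,0,0],[0,0,0]],"jaw":[-1,-1]}'
```

```text
time_s: 3.55
tcp_pos: [0.5755, 0.0052, 0.1365]
eef_rot: [[-0.024, 1.0, 0.001], [1.0, 0.024, -0.0], [-0.0, 0.001, -1.0]]
ft_force: [1.3, 0.0, 0.5]
gripper_width: 0.067
gripper_force: 87.8
time_s: 3.75
tcp_pos: [0.5755, 0.0052, 0.1365]
eef_rot: [[-0.024, 1.0, 0.001], [1.0, 0.024, -0.0], [-0.0, 0.001, -1.0]]
ft_force: [1.5, -1.1, 0.6]
gripper_width: 0.072
gripper_force: 87.8
```

Gripped (87.8 N, jaws stopped on the bar). Lifting gently.

```bash
python3 -m creep '{"linear":[[0,0,0.002],[0,0,0.006],[0,0,0.012],[0,0,0.012],[0,0,0.006],[0,0,0.002],[0,0,0],[0,0,0]],"dr":[[0,0,0],[0,0,0],[0,0,0],[0,0,0],[0,0,0],[0,0,0],[0,0,0],[0,0,0]],"jaw":[-1,-1,-1,-1,-1,-1,-1,-1]}'
for i in 1 2; do python3 -m creep '{"linear":[[0,0,0]],"dr":[[0,0,0]],"jaw":[-1]}' | grep -E "tcp|ft_|wid"; done
python3 - <<'E'
from h import *
a=snap('wrist','w2')[0]; s=observe();print(s['tcp_pos'],s['ft_force'],s['torque'])
b=snap('side','si2')[0]
c=np.hstack([cv2.resize(a,(400,300)),cv2.resize(b[150:270,180:340],(400,300),interpolation=cv2.INTER_CUBIC)])
cv2.imwrite('pics/w2b.png',c[:,:,::-1])
E
```

```text
time_s: 4.55
tcp_pos: [0.5748, 0.0053, 0.1759]
eef_rot: [[-0.024, 1.0, -0.001], [1.0, 0.024, 0.0], [0.0, -0.001, -1.0]]
ft_force: [-1.1, 0.3, -1.9]
gripper_width: 0.072
gripper_force: 87.8
tcp_pos: [0.5746, 0.0053, 0.1756]
ft_force: [-0.3, 0.4, -3.4]
gripper_width: 0.069
tcp_pos: [0.5748, 0.0053, 0.1757]
ft_force: [0.2, 0.4, -3.9]
gripper_width: 0.071
[0.5748653  0.00529608 0.17577242] [-0.43623807 -0.62162373 -4.1045988 ] [-0.09534258  0.01878715 -0.00020541]
```

View pics/w2b.png

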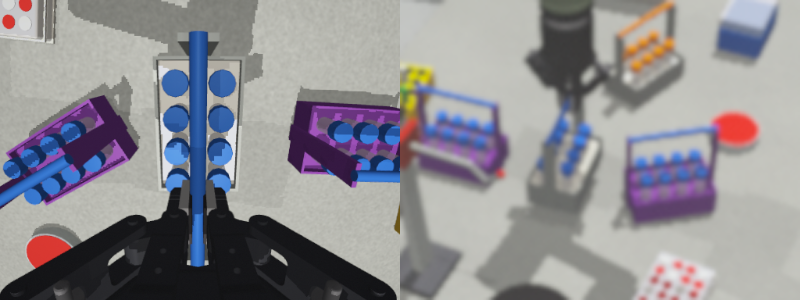

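It's lifted cleanly and hangs under the gripper with the bar level. The wrist force shows a weight of about 4 N, so I expect about 40 mm of hook travel. Next I raise it and carry it to the tip side of the hook.

```bash
python3 -m creep '{"linear":[[0,0,0.006],[0,0,0.014],[0,0,0.02],[0,0,0.025],[0,0,0.025],[0,0,0.02],[0,0,0.014],[0,0,0.006]],"dr":[[0,0,0],[0,0,0],[0,0,0],[0,0,0],[0,0,0],[0,0,0],[0,0,0],[0,0,0]],"jaw":[-1,-1,-1,-1,-1,-1,-1,-1]}' | grep tcp
python3 -m creep '{"linear":[[-0.004,0.004,0],[-0.01,0.01,0],[-0.014,0.013,0],[-0.014,0.013,0],[-0.014,0.013,0],[-0.014,0.013,0],[-0.008,0.01,0],[-0.004,0.007,0]],"dr":[[0,0,0],[0,0,0],[0,0,0],[0,0,0],[0,0,0],[0,0,0],[0,0,0],[0,0,0]],"jaw":[-1,-1,-1,-1,-1,-1,-1,-1]}' | grep tcp
python3 -m creep '{"linear":[[0,0.012,0],[0,0.02,0],[0,0.025,0],[0,0.025,0],[0,0.025,0],[0,0.018,0],[0,0.01,0],[0,0.005,0]],"dr":[[0,0,-0.006],[0,0,-0.012],[0,0,-0.016],[0,0,-0.018],[0,0,-0.016],[0,0,-0.012],[0,0,-0.008],[0,0,-0.006]],"jaw":[-1,-1,-1,-1,-1,-1,-1,-1]}' |grep tcp
python3 -m creep '{"linear":[[0,0,-0.004],[0,0,-0.008],[0,0,-0.008],[0,0,-0.004],[0,0,0],[0,0,0]],"dr":[[0,0,0],[0,0,0],[0,0,0],[0,0,0],[0,0,0],[0,0,0]],"jaw":[-1,-1,-1,-1,-1,-1]}'
python3 - <<'E'
from h import *
a=snap('wrist','w3')[0]; s=observe();print(s['tcp_pos'],s['eef_rot'],s['ft_force'],s['torque'])
snap('side','si3');b=snap('scene','sc3')[0]; d=cv2.imread('pics/si3.png')[:,:,::-1]
c=np.zeros((600,800,3),np.uint8);c[:300,:400]=cv2.resize(a,(400,300))
c[:300,400:]=cv2.resize(b[210:285,230:330],(400,300),interpolation=cv2.INTER_CUBIC)
c[300:,:400]=cv2.resize(d[180:255,170:270],(400,300),interpolation=cv2.INTER_CUBIC)
c[300:,400:]=cv2.resize(a[120:270,150:350],(400,300),interpolation=cv2.INTER_CUBIC)
cv2.imwrite('pics/w3b.png',c[:,:,::-1])
E
```

```text
tcp_pos: [0.5761, 0.0052, 0.3092]
tcp_pos: [0.4921, 0.0894, 0.3062]
tcp_pos: [0.4932, 0.229, 0.3061]
time_s: 7.85
tcp_pos: [0.4932, 0.228, 0.2822]
eef_rot: [[0.07, 0.998, -0.0], [0.998, -0.07, -0.0], [-0.0, -0.0, -1.0]]
ft_force: [-0.0, 0.2, -3.9]
gripper_width: 0.077
gripper_force: 87.8
[0.49340893 0.22813259 0.2825416 ] [[ 7.03048198e-02  9.97525397e-01  5.60361977e-04]
 [ 9.97525535e-01 -7.03049199e-02  1.60836027e-04]
 [ 1.99834226e-04  5.47667833e-04 -9.99999830e-01]] [ 0.5405741   0.52476555 -3.00312223] [-0.08493564  0.02992435  0.02397672]
```

View pics/w3b.png

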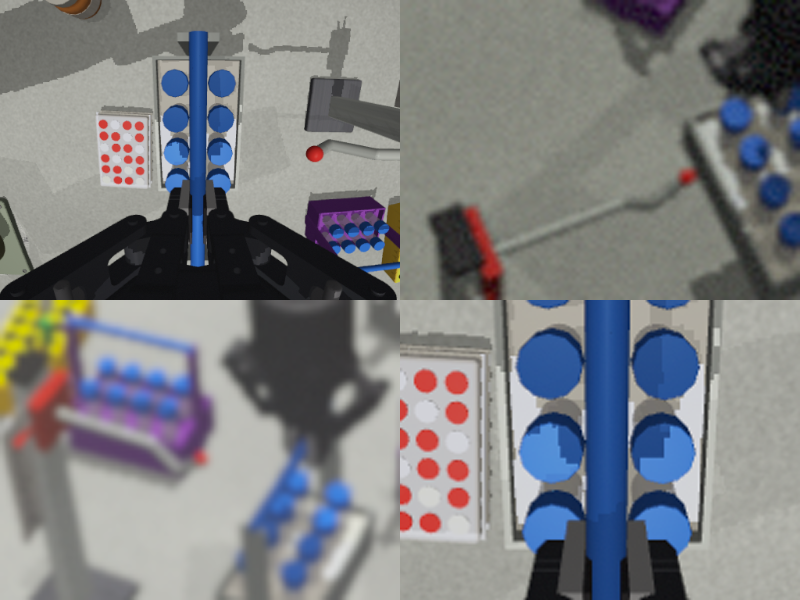

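Wrist view: the bar is straight ahead and level, and the hook's ball is at (402,197) in the original picture, to the right of the carrier. The wire leads on to the right edge at about (510,198).

Run:
```python
from h import *
P,im,d=cloud('w3')
R=(im[...,0]>150)&(im[...,1]<90)&(im[...,2]<90)
m=np.zeros_like(R);m[170:225,375:430]=1;m&=R;v,u=np.nonzero(m);print(len(u),u.mean(),v.mean(),d[m].min(),np.median(d[m]))
w=('w3',u.mean(),v.mean())
print('ball top surf',P[m].max(0),np.median(P[m],0))
S=('sc3',230+687/4-.4,210+176/4-.4);I=('si3',170+200/4-.4,180+157/4-.4)
print('tri3',tri(w,S,I),'tri w+sc',tri(w,S),tri(w,I))
for z in (.258,.260,.262):
    p,dd,_=ray(*w);print(z,(p+dd*(z-p[2])/dd[2]).round(4))
# wire points
H=(P[...,2]>.22)&(P[...,2]<.29)&(P[...,0]>.56)&(P[...,1]>.2)&(P[...,1]<.3)
for u0 in range(385,512,10):
    q=P[:,u0][H[:,u0]]; 
    if len(q): print(u0,q.mean(0).round(4),q[:,2].max().round(4))
# bar: central blue
for v0 in range(50,260,30):
    q=P[v0,240:268];k=q[:,2]>.24
    if k.any(): print('bar',v0,q[k].mean(0).round(4),q[k][:,2].max().round(4))
print('bar far end',P[38:50,252].round(3)[:,1:])
```

```text
227 404.37444933920705 198.6123348017621 0.14981541 0.15173666
ball top surf [0.57482777 0.25269522 0.2670266 ] [0.56997153 0.2489299  0.26500533]
tri3 (array([0.467907  , 0.3834081 , 0.46680076]), [np.float64(0.052511517724162654), np.float64(0.022632988904046077), np.float64(0.0410301742438246)]) tri w+sc (array([0.45628094, 0.37303615, 0.49169546]), [np.float64(0.03368112645377915), np.float64(0.03368112645377911)]) (array([0.57593977, 0.2451997 , 0.25635876]), [np.float64(0.001247738545399439), np.float64(0.0012477385453993869)])
0.258 [0.5737 0.2462 0.258 ]
0.26 [0.5727 0.2469 0.26  ]
0.262 [0.5717 0.2477 0.262 ]
395 [0.5666 0.2493 0.2621] 0.2639
405 [0.5708 0.2497 0.2643] 0.2669
415 [0.581  0.2499 0.2544] 0.259
425 [0.5926 0.2477 0.2437] 0.2467
435 [0.5971 0.2471 0.2465] 0.2481
445 [0.6007 0.2466 0.2504] 0.2521
455 [0.6042 0.2467 0.2542] 0.2558
465 [0.6079 0.2463 0.2573] 0.2596
475 [0.6111 0.246  0.2611] 0.2627
485 [0.615  0.246  0.2636] 0.2653
495 [0.6209 0.2452 0.2635] 0.2653
505 [0.6268 0.2448 0.2636] 0.2652
bar 50 [0.499  0.3195 0.2888] 0.2913
bar 80 [0.498  0.3089 0.2946] 0.4083
bar 110 [0.4973 0.2983 0.2893] 0.2907
bar 140 [0.4965 0.287  0.2897] 0.2912
bar 170 [0.4955 0.2751 0.2897] 0.2917
bar 200 [0.4948 0.2624 0.2896] 0.2918
bar 230 [0.4939 0.2466 0.2847] 0.2918
bar far end [[0.369 0.   ]
 [0.368 0.   ]
 [0.323 0.29 ]
 [0.322 0.291]
 [0.322 0.29 ]
 [0.322 0.289]
 [0.322 0.289]
 [0.321 0.291]
 [0.321 0.291]
 [0.32  0.29 ]
 [0.32  0.29 ]
 [0.32  0.29 ]]
```

Depth gives crook ≈ (0.593, 0.2477, 0.249), with the hook axis at about -5°. The bar's middle is at ≈ (0.494, 0.255, 0.287), and the bar is level. I need to shift by (+0.099, -0.0075), with the hook about 12 mm clear above and below.

```bash
python3 -m creep '{"linear":[[0.002,0,-0.002],[0.004,-0.0005,0],[0.007,-0.0005,0],[0.009,-0.0005,0],[0.009,-0.0005,0],[0.009,-0.0005,0],[0.008,-0.0005,0],[0.007,-0.0005,0]],"dr":[[0,0,-0.002],[0,0,-0.002],[0,0,-0.002],[0,0,-0.002],[0,0,-0.002],[0,0,-0.002],[0,0,0],[0,0,0]],"jaw":[-1,-1,-1,-1,-1,-1,-1,-1]}' 
python3 -m creep '{"linear":[[0.007,-0.0005,0],[0.008,-0.0005,0],[0.008,-0.0005,0],[0.008,-0.0005,0],[0.006,-0.0005,0],[0.004,-0.0005,0],[0.002,-0.0005,0],[0.001,-0.0005,0]],"dr":[[0,0,0],[0,0,0],[0,0,0],[0,0,0],[0,0,0],[0,0,0],[0,0,0],[0,0,0]],"jaw":[-1,-1,-1,-1,-1,-1,-1,-1]}'
python3 -m creep '{"linear":[[0,0,0],[0,0,0],[0,0,0]],"dr":[[0,0,0],[0,0,0],[0,0,0]],"jaw":[-1,-1,-1]}'
python3 - <<'E'
from h import *
a=snap('wrist','w4')[0]; s=observe();print(s['tcp_pos'],s['ft_force'],s['torque'])
snap('side','si4');d=cv2.imread('pics/si4.png')[:,:,::-1]
c=np.hstack([cv2.resize(a[100:270,140:367],(400,300),interpolation=cv2.INTER_CUBIC),cv2.resize(d[180:255,170:270],(400,300),interpolation=cv2.INTER_CUBIC)])
cv2.imwrite('pics/w4b.png',c[:,:,::-1])
P,im,d=cloud('w4')
H=(P[...,2]>.225)&(P[...,2]<.275)&(P[...,1]>.235)&(P[...,1]<.26)
for u0 in range(180,400,8):
    q=P[:,u0][H[:,u0]]
    if len(q): print(u0,q.mean(0).round(4),q[:,2].max().round(4))
k=P[:,254];k=k[(k[:,2]>.28)&(k[:,2]<.3)];print('bar',k[k[:,1].argmax()],k[len(k)//2])
E
```

```text
time_s: 8.8
tcp_pos: [0.549, 0.2247, 0.2801]
eef_rot: [[0.082, 0.997, -0.0], [0.997, -0.082, -0.0], [-0.0, -0.0, -1.0]]
ft_force: [-0.3, -0.4, -3.1]
gripper_width: 0.068
gripper_force: 87.8
time_s: 9.6
tcp_pos: [0.5922, 0.2207, 0.2802]
eef_rot: [[0.082, 0.997, -0.0], [0.997, -0.082, -0.0], [-0.0, -0.0, -1.0]]
ft_force: [-0.2, -0.2, -3.9]
gripper_width: 0.074
gripper_force: 87.8
time_s: 9.9
tcp_pos: [0.5919, 0.2208, 0.2804]
eef_rot: [[0.082, 0.997, -0.0], [0.997, -0.082, 0.0], [0.0, -0.0, -1.0]]
ft_force: [-0.4, 0.1, -2.6]
gripper_width: 0.073
gripper_force: 87.8
[0.5919822  0.22087937 0.28036904] [-0.01847107  0.47637179 -3.47808611] [-0.08076927  0.01237084 -0.03371727]
204 [0.5694 0.25   0.2647] 0.2671
212 [0.5732 0.2494 0.2641] 0.266
220 [0.5767 0.2493 0.2592] 0.2614
228 [0.5805 0.2489 0.2556] 0.2579
236 [0.5844 0.2486 0.2515] 0.253
268 [0.6013 0.2471 0.251 ] 0.2528
276 [0.6052 0.2469 0.2549] 0.2569
284 [0.609  0.2465 0.2586] 0.2609
292 [0.6126 0.2463 0.2622] 0.2641
300 [0.6164 0.2454 0.2633] 0.265
308 [0.6204 0.2451 0.2635] 0.265
316 [0.6243 0.2451 0.2636] 0.2651
324 [0.6282 0.2448 0.2638] 0.2651
332 [0.6323 0.2444 0.2634] 0.2654
340 [0.6363 0.2441 0.2636] 0.2646
348 [0.6402 0.2438 0.2636] 0.2654
356 [0.6443 0.2434 0.2634] 0.2652
364 [0.6482 0.2431 0.2637] 0.2654
372 [0.6524 0.2427 0.2635] 0.2647
380 [0.6564 0.2425 0.2637] 0.2655
388 [0.6604 0.2421 0.2638] 0.2649
396 [0.6647 0.2417 0.2636] 0.2651
bar [0.59921063 0.31559826 0.28773383] [0.59468749 0.25966038 0.28828404]
```

View pics/w4b.png

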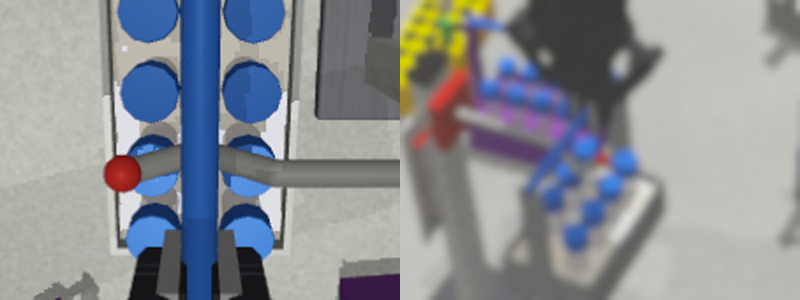

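The bar's middle sits over the V within about 1 mm: the wire passes beneath it and above the tubes, and the ball at (122,173) in the crop is on the far side. I'll average the wrist force for the weight before lowering.

```bash
cat >> h.py <<'E'
def avg(n=12):
    F=[]
    for _ in range(n):
        grab_frame('side'); s=observe(); F.append(np.r_[s['ft_force'],s['torque']])
    F=np.array(F);print('t',s['time_s'],'tcp',s['tcp_pos'].round(4),'F',F.mean(0).round(3),'sem',(F.std(0)/n**.5).round(3))
def hook(f):
    snap('wrist',f);P,im,d=cloud(f)
    m=(P[...,0]>.625)&(P[...,0]<.665)&(P[...,1]>.238)&(P[...,1]<.25)&(P[...,2]>.15)&(P[...,2]<.275)
    z=P[m][:,2];z=z[z>np.median(z)-.01]
    b=P[:,254];b=b[(b[:,1]>.27)&(b[:,2]>observe()['tcp_pos'][2])&(b[:,2]<observe()['tcp_pos'][2]+.02)]
    print('wire z',np.median(z).round(4),len(z),'bar near/far top',b[-5:].mean(0).round(4),b[:5].mean(0).round(4))
E
python3 -c "
from h import *
avg(14);hook('k0')"
```

```text
t 10.7 tcp [0.5922 0.2208 0.2803] F [ 2.350e-01 -1.000e-03 -3.221e+00 -9.500e-02  1.900e-02  3.000e-03] sem [0.122 0.149 0.118 0.011 0.007 0.006]
wire z 0.2638 1203 bar near/far top [0.5958 0.2712 0.2885] [0.5994 0.3148 0.2879]
```

```bash
python3 -m creep '{"linear":[[0,0,-0.002],[0,0,-0.004],[0,0,-0.004],[0,0,-0.004],[0,0,-0.004],[0,0,-0.004],[0,0,-0.003],[0,0,-0.002]],"dr":[[0,0,0],[0,0,0],[0,0,0],[0,0,0],[0,0,0],[0,0,0],[0,0,0],[0,0,0]],"jaw":[-1,-1,-1,-1,-1,-1,-1,-1]}'
```

```text
time_s: 11.55
tcp_pos: [0.592, 0.2207, 0.2528]
eef_rot: [[0.082, 0.997, -0.001], [0.997, -0.082, -0.0], [-0.0, -0.001, -1.0]]
ft_force: [0.6, -0.2, -3.5]
gripper_width: 0.069
gripper_force: 87.8
```

```bash
for i in 1; do python3 -m creep '{"linear":[[0,0,-0.001],[0,0,-0.001],[0,0,-0.0015],[0,0,-0.0015],[0,0,-0.0015],[0,0,-0.0015],[0,0,-0.0015],[0,0,-0.0015]],"dr":[[0,0,0],[0,0,0],[0,0,0],[0,0,0],[0,0,0],[0,0,0],[0,0,0],[0,0,0]],"jaw":[-1,-1,-1,-1,-1,-1,-1,-1]}' | grep -E "tcp|ft_"; python3 -m creep '{"linear":[[0,0,-0.0015],[0,0,-0.0015],[0,0,-0.0015],[0,0,-0.0015],[0,0,-0.0015],[0,0,-0.0015],[0,0,-0.001],[0,0,-0.0005]],"dr":[[0,0,0],[0,0,0],[0,0,0],[0,0,0],[0,0,0],[0,0,0],[0,0,0],[0,0,0]],"jaw":[-1,-1,-1,-1,-1,-1,-1,-1]}' | grep -E "tcp|ft_"; done
python3 -c "
from h import *
avg(8);hook('k1')"
```

```text
tcp_pos: [0.5922, 0.2208, 0.2423]
ft_force: [-0.2, -0.3, -2.4]
tcp_pos: [0.5921, 0.2208, 0.2317]
ft_force: [-0.6, -0.2, -1.3]
t 13.55 tcp [0.5922 0.2208 0.2318] F [-0.71  -0.099 -1.531 -0.059  0.098  0.015] sem [0.105 0.156 0.089 0.01  0.013 0.012]
wire z 0.2494 1936 bar near/far top [0.5958 0.2709 0.2405] [0.5994 0.3147 0.2401]
```

The hook is down 14.4 mm with 1.53 N still in the hand, so about 17 mm remain. I continue slowly.

```bash
python3 -m creep '{"linear":[[0,0,-0.001],[0,0,-0.0015],[0,0,-0.002],[0,0,-0.002],[0,0,-0.002],[0,0,-0.002],[0,0,-0.0015],[0,0,-0.001]],"dr":[[0,0,0],[0,0,0],[0,0,0],[0,0,0],[0,0,0],[0,0,0],[0,0,0],[0,0,0]],"jaw":[-1,-1,-1,-1,-1,-1,-1,-1]}' | grep -E "tcp|ft_"; python3 -m creep '{"linear":[[0,0,-0.001],[0,0,-0.001],[0,0,-0.0005],[0,0,0],[0,0,0],[0,0,0]],"dr":[[0,0,0],[0,0,0],[0,0,0],[0,0,0],[0,0,0],[0,0,0]],"jaw":[-1,-1,-1,-1,-1,-1]}' | grep -E "tcp|ft_"
python3 -c "
from h import *
avg(20);hook('k2')"
```

```text
tcp_pos: [0.5922, 0.2208, 0.2187]
ft_force: [-0.5, 0.3, 0.1]
tcp_pos: [0.5922, 0.2208, 0.2164]
ft_force: [-1.1, -0.3, -0.6]
t 16.0 tcp [0.5922 0.2208 0.2163] F [-1.093e+00 -5.600e-02 -5.620e-01  1.000e-03  1.610e-01  2.300e-02] sem [0.074 0.096 0.083 0.007 0.006 0.006]
wire z 0.234 1922 bar near/far top [0.5958 0.2706 0.2254] [0.5994 0.3146 0.225 ]
```

A side force of -1.1 N shows the bar is leaning on the V's column-side wall. I ease it 1 mm to -x and a little lower.

```bash
python3 -m creep '{"linear":[[-0.0003,0,-0.0005],[-0.0004,0,-0.001],[-0.0003,0,-0.0005],[0,0,0],[0,0,0]],"dr":[[0,0,0],[0,0,0],[0,0,0],[0,0,0],[0,0,0]],"jaw":[-1,-1,-1,-1,-1]}' | grep -E "tcp|ft_"
python3 -c "
from h import *
avg(24);hook('k3')"
```

```text
tcp_pos: [0.5919, 0.2208, 0.2147]
ft_force: [2.5, -0.1, -0.5]
t 17.75 tcp [0.5916 0.2208 0.2145] F [ 4.441  0.469 -0.032  0.044 -0.677 -0.112] sem [0.23  0.125 0.098 0.005 0.027 0.007]
wire z 0.2325 1931 bar near/far top [0.5953 0.2709 0.2234] [0.5988 0.3147 0.2231]
```

```bash
python3 -m creep '{"linear":[[0.0003,0,0],[0.0003,0,0],[0.0002,0,0],[0,0,0],[0,0,0]],"dr":[[0,0,0],[0,0,0],[0,0,0],[0,0,0],[0,0,0]],"jaw":[-1,-1,-1,-1,-1]}' | grep -E "tcp|ft_"
python3 -c "
from h import *
avg(40);hook('k4')"
```

```text
tcp_pos: [0.5917, 0.2208, 0.2141]
ft_force: [3.1, 0.0, 0.2]
t 20.3 tcp [0.5918 0.2208 0.2143] F [ 1.991  0.334 -0.119  0.04  -0.3   -0.045] sem [0.135 0.085 0.069 0.005 0.02  0.005]
wire z 0.2321 2023 bar near/far top [0.5955 0.2715 0.2233] [0.599  0.3146 0.2236]
```

```bash
python3 -m creep '{"linear":[[0.0003,0,-0.0005],[0.0002,0,-0.0005],[0,0,0],[0,0,0],[0,0,0],[0,0,0]],"dr":[[0,0,0],[0,0,0],[0,0,0],[0,0,0],[0,0,0],[0,0,0]],"jaw":[-1,-1,-1,-1,-1,-1]}' 20
python3 -c "
from h import *
avg(30);hook('k5')"
```

```text
time_s: 20.95
tcp_pos: [0.592, 0.2208, 0.213]
eef_rot: [[0.082, 0.997, -0.001], [0.997, -0.082, -0.0], [-0.0, -0.001, -1.0]]
ft_force: [-2.2, 0.5, -0.4]
gripper_width: 0.074
gripper_force: 88.2
t 22.45 tcp [0.5923 0.2207 0.2132] F [-3.989  0.005 -0.044  0.004  0.605  0.105] sem [0.169 0.079 0.094 0.006 0.026 0.007]
wire z 0.2311 2022 bar near/far top [0.596  0.2713 0.2219] [0.5995 0.3147 0.2216]
```

The vertical hand load is now about 0, so the spring carries the whole weight. I relieve the side force by 0.3 mm and then open in small steps.

```bash
python3 -m creep '{"linear":[[-0.0003,0,0],[0,0,0],[0,0,0],[0,0,0],[0,0,0],[0,0,0],[0,0,0],[0,0,0]],"dr":[[0,0,0],[0,0,0],[0,0,0],[0,0,0],[0,0,0],[0,0,0],[0,0,0],[0,0,0]],"jaw":[-1,-0.9,-0.84,-0.82,-0.8,-0.78,-0.76,-0.74]}' 20
python3 -c "
from h import *
avg(3);hook('k6')"
python3 -m creep '{"linear":[[0,0,0],[0,0,0],[0,0,0],[0,0,0],[0,0,0],[0,0,0],[0,0,0],[0,0,0]],"dr":[[0,0,0],[0,0,0],[0,0,0],[0,0,0],[0,0,0],[0,0,0],[0,0,0],[0,0,0]],"jaw":[-0.7,-0.65,-0.6,-0.5,-0.4,-0.3,-0.2,-0.1]}'
python3 -c "
from h import *
avg(6);hook('k7')
im=np.load('pics/k7.npz')['im'];d=grab_frame('side')[0]
c=np.hstack([cv2.resize(im,(400,300)),cv2.resize(d[180:270,160:280],(400,300),interpolation=cv2.INTER_CUBIC)])
cv2.imwrite('pics/k7b.png',c[:,:,::-1])"
```

```text
time_s: 23.3
tcp_pos: [0.5933, 0.2208, 0.214]
eef_rot: [[0.082, 0.997, 0.003], [0.997, -0.082, 0.0], [0.001, 0.003, -1.0]]
ft_force: [0.3, -0.1, 0.4]
gripper_width: 0.131
gripper_force: 0.0
t 23.45 tcp [0.5927 0.2208 0.2136] F [-0.017 -0.105  0.408 -0.007  0.018 -0.025] sem [0.188 0.379 0.086 0.008 0.004 0.021]
wire z 0.2289 1886 bar near/far top [0.5964 0.271  0.2191] [0.6    0.3149 0.2181]
time_s: 24.3
tcp_pos: [0.5921, 0.2208, 0.2133]
eef_rot: [[0.082, 0.997, -0.0], [0.997, -0.082, -0.0], [-0.0, -0.0, -1.0]]
ft_force: [0.7, -0.2, -0.5]
gripper_width: 0.45
gripper_force: 0.0
t 24.6 tcp [0.5922 0.2208 0.2133] F [ 0.226 -0.052 -0.273 -0.001 -0.001  0.016] sem [0.182 0.302 0.275 0.017 0.007 0.009]
wire z 0.2297 1902 bar near/far top [0.5958 0.271  0.2204] [0.5994 0.3149 0.2185]
```

View pics/k7b.png

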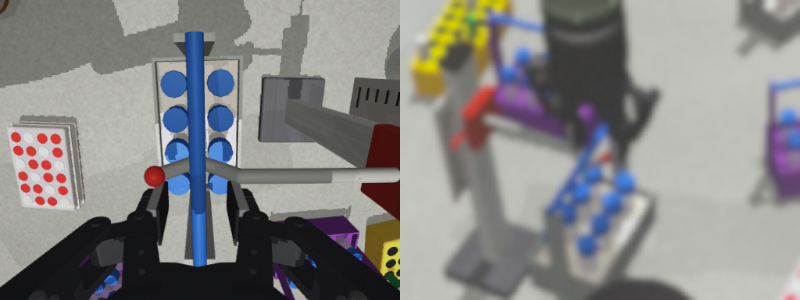

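The jaws are open with a gap on each side of the bar. The carrier hangs in the V, with the ball at (154,176) and the bar crossing the wire at (197,165), and the hook is down about 34 mm. I withdraw straight up.

```bash
python3 -m creep '{"linear":[[0,0,0.003],[0,0,0.006],[0,0,0.01],[0,0,0.015],[0,0,0.02],[0,0,0.02],[0,0,0.02],[0,0,0.01]],"dr":[[0,0,0],[0,0,0],[0,0,0],[0,0,0],[0,0,0],[0,0,0],[0,0,0],[0,0,0]],"jaw":[-0.1,-0.1,-0.1,-0.1,-0.1,-0.1,-0.1,-0.1]}'
python3 -m creep '{"linear":[[0,0,0],[0,0,0],[0,0,0],[0,0,0],[0,0,0],[0,0,0],[0,0,0],[0,0,0]],"dr":[[0,0,0],[0,0,0],[0,0,0],[0,0,0],[0,0,0],[0,0,0],[0,0,0],[0,0,0]],"jaw":[-0.1,-0.1,-0.1,-0.1,-0.1,-0.1,-0.1,-0.1]}' | grep ft_
python3 - <<'E'
from h import *
def m(f):
    im,_=snap('wrist',f);P,im,d=cloud(f)
    k=(im[...,2]>90)&(im[...,0]<90)&(P[...,2]>.205)&(P[...,2]<.235)&(P[...,0]>.57)&(P[...,0]<.62);q=P[k]
    w=P[(P[...,0]>.625)&(P[...,0]<.66)&(P[...,1]>.238)&(P[...,1]<.25)&(P[...,2]>.15)&(P[...,2]<.275)][:,2]
    a,b=q[q[:,1].argmin()],q[q[:,1].argmax()];print(observe()['time_s'],len(q),a.round(4),b.round(4),((a+b)/2).round(4),'wire',np.median(w).round(4))
for i in range(4): m(f'e{i}'); [grab_frame('side') for _ in range(4)]
im=np.load('pics/e3.npz')['im'];d=grab_frame('side')[0]
c=np.hstack([cv2.resize(im,(400,300)),cv2.resize(d[180:270,160:280],(400,300),interpolation=cv2.INTER_CUBIC)])
cv2.imwrite('pics/e3b.png',c[:,:,::-1])
E
```

```text
time_s: 25.5
tcp_pos: [0.5933, 0.2211, 0.3215]
eef_rot: [[0.082, 0.997, 0.006], [0.997, -0.082, 0.001], [0.002, 0.006, -1.0]]
ft_force: [0.3, -0.3, 0.8]
gripper_width: 0.448
gripper_force: 0.0
ft_force: [-0.1, 0.9, 0.5]
26.35 2083 [0.5921 0.1805 0.2197] [0.5929 0.3162 0.2158] [0.5925 0.2483 0.2177] wire 0.2297
26.6 2084 [0.5922 0.1807 0.2202] [0.5929 0.3161 0.2168] [0.5925 0.2484 0.2185] wire 0.2298
26.85 2084 [0.593  0.1805 0.2182] [0.6006 0.3162 0.216 ] [0.5968 0.2484 0.2171] wire 0.2297
27.1 2085 [0.5922 0.1809 0.2205] [0.5929 0.3161 0.2176] [0.5925 0.2485 0.219 ] wire 0.2298
```

View pics/e3b.png

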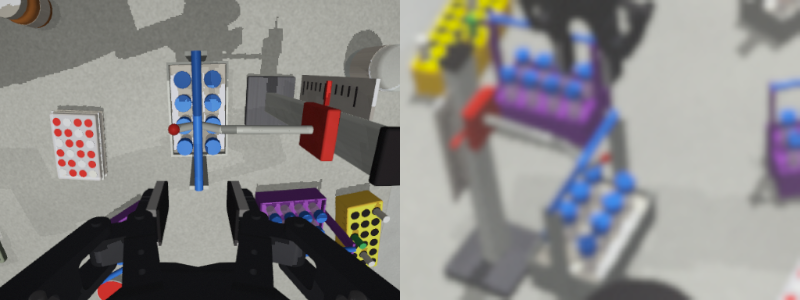

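The carrier hangs freely, still and level. Its bar middle is at y 0.2484 against the crook's 0.2477, the hook is steady 34 mm down, and the gripper is clear. Handing in.

```bash
python3 -c "
from workcell import close_job
print(close_job())"
```

```text
the job is handed in; nothing more can be done
None
```

The blue-handled steel carrier hangs free, level and still in the hook's crook, about 34 mm down (roughly 3.4 N, 0.34 kg), and the job was handed in at about 27 s; no verdict came back.

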